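# Sort the laser bench's vibration mounts by firmness

## Robot

A 7-joint arm with a two-finger parallel gripper is mounted at the origin on the work surface. World frame = base frame: x ahead of the robot, y to its left, z up, the work surface at z = 0. Lengths are in m, angles in rad, forces in N, time in s.
With the tool pointing down it reaches from about 0.425 to 0.825 m from the base axis. Payload 3.6 kg.
Tool frame: the origin (TCP) lies between the finger pads; the fingertips stand tips_ahead ahead of it and the grasp point (between the pads) lies 6 mm ahead of it (tips_ahead is the distance from the TCP to the fingertips, in m); z points along the fingers, y is the line along which they close (so a half turn about z gives the same grasp; the last joint's range is limited). The gripper opens to 93 mm and grips with 3 to 60 N. Pads are 15 mm wide; open, the fingers measure 128 mm over their backs; the gripper's body (75 mm by 188 mm) begins 65 mm behind the grasp point.
Start: joints at [-1.296, 0.615, -0.013, 1.423, 0.008, 1.103, -0.04], TCP at [0.193, 0.621, 0.244] pointing down, gripper open.
Joint ranges: [-3.12, 3.12], [-0.3, 2.06], [-1.34, 1.32], [0.26, 2.42], [-1.36, 4.5], [0.01, 1.98], [-2.84, 2.84]. Speed limits (rad/s): [2.79, 2.79, 3.14, 3.14, 3.14, 3.14, 3.14].

## Interface

Orientations are given as a rotation vector (axis times angle).
In Python, from bench import sense, get_image, calibration, sign_off, tips_ahead gives the robot as it stands.
- The arm moves only by the tool move_arm, never from a script. Its arguments are lists of equal length, an entry for each row: "dp": the shift along the tool's x, y, z in units of 50 mm (1.0 is 50 mm), a list of three; "twist": the turn about the tool's z in degrees; "claw": the closure in counts, from 0 (fully open) to 255 (shut). A call has 1 to 8 rows; each row is the pose to reach, as a shift and turn from the pose commanded when the call began, along the tool's axes at that moment; what a row does not reach only later rows make up. A row lasts 1/10 s, in which the tool goes at most 50 mm and 8.59 degrees, less where a joint would pass 70% of its speed; a pose out of reach is approached as far as the arm can. A call with a gripper value outside its range is refused whole. The fingers move at their own pace and stop on an object; "grip_force" is the grip in N (left out, the last holds). Time passes only in rows, so rows that repeat a pose let the fingers close. It gives the time, the measured TCP pose, the force, the opening and the grip force at its end, in the units of the state.
- sense(): the state, without advancing time (a new reading comes with each control period).
- get_image(name): name is "scene" or "top"; returns the picture (480x640x3 uint8, red, green, blue); there is no depth.
- calibration(name): a dict with "mtx" (3x3 intrinsics, pixels), "distortion" ([k1, k2, p1, p2, k3] as OpenCV has them; the pictures are not rectified), "xyz" and "rotation" of the camera in the world. Camera axes: x right, y down, z forward; pixel columns grow to the right and rows downward; lengths in m; the calibration is good to about 2 mm. A picture is of the moment at which its call begins. calibration takes no time and is no camera call.
- sign_off(): hands the job in; it is judged then, once.
The state is a dict: "time_s": time; "q": joint angles; "dq": joint speeds; "joint_efforts": joint torques, N m; "tool_pos": TCP position; "eef_rot": TCP orientation; "contact_force": force on the tool from outside, world axes, zero at the start; "ft_torque": the same for the moment, N m; "opening": finger opening in m; "grip_force": force on a finger pad.
Only numpy, scipy, OpenCV 4.12 (cv2) and the standard library are available. Lean on these libraries where they do the work, as an engineer would, in place of code of your own. Each camera call takes 0.05 s, during which the arm holds its last target. There are 200 camera calls.

## Task

Three anti-vibration mounts from the laser bench look alike, but any of them may have hardened with age: squeeze each one between its two aluminium end cups and, carrying it by those cups, set the soft ones down, not dropped, in the open blue-fronted drawer and any hardened ones in the red tray. When all three are sorted, push the drawer fully shut, and leave the wrench, the bottle and the mirror on its post alone.

Things in the scene. Friction and masses are not known exactly. Their poses are not given: they have to be found in the camera images.
- mount_a_center (a point): One of three look-alike mounts: black rubber between two aluminium end cups, 56 mm long over the cups (y), 38 mm wide (x), 38 mm high (z), 0.14 to 0.18 kg. Squeezed cup to cup along y, a soft one yields 8 mm (to 48 mm), fully down at 10 N; a hardened one under 2 mm. Across x both are rigid. Any number of the three may be hard. Point: its centre, 19 mm above its underside; z up.
- mount_b_center (a point): One of three look-alike mounts: black rubber between two aluminium end cups, 56 mm long over the cups (y), 38 mm wide (x), 38 mm high (z), 0.14 to 0.18 kg. Squeezed cup to cup along y, a soft one yields 8 mm (to 48 mm), fully down at 10 N; a hardened one under 2 mm. Across x both are rigid. Any number of the three may be hard. Point: its centre, 19 mm above its underside; z up.
- mount_c_center (a point): One of three look-alike mounts: black rubber between two aluminium end cups, 56 mm long over the cups (y), 38 mm wide (x), 38 mm high (z), 0.14 to 0.18 kg. Squeezed cup to cup along y, a soft one yields 8 mm (to 48 mm), fully down at 10 N; a hardened one under 2 mm. Across x both are rigid. Any number of the three may be hard. Point: its centre, 19 mm above its underside; z up.
- mount_a_end: Aluminium end cup of the mount of that letter, at its +y end: 38 mm wide, 14 mm thick, 36 mm high, its underside 2 mm above the mount's. Origin: 21 mm along +y from the mount's middle, 19 mm below the mount's centre. If the rubber between has hardened it bears on both cups.
- mount_a_end2: Aluminium end cup of the mount of that letter, at its -y end: 38 mm wide, 14 mm thick, 36 mm high, its underside 2 mm above the mount's. Origin: 21 mm along -y from the mount's middle, 19 mm below the mount's centre. If the rubber between has hardened it bears on both cups.
- mount_b_end: Aluminium end cup of the mount of that letter, at its +y end: 38 mm wide, 14 mm thick, 36 mm high, its underside 2 mm above the mount's. Origin: 21 mm along +y from the mount's middle, 19 mm below the mount's centre. If the rubber between has hardened it bears on both cups.
- mount_b_end2: Aluminium end cup of the mount of that letter, at its -y end: 38 mm wide, 14 mm thick, 36 mm high, its underside 2 mm above the mount's. Origin: 21 mm along -y from the mount's middle, 19 mm below the mount's centre. If the rubber between has hardened it bears on both cups.
- mount_c_end: Aluminium end cup of the mount of that letter, at its +y end: 38 mm wide, 14 mm thick, 36 mm high, its underside 2 mm above the mount's. Origin: 21 mm along +y from the mount's middle, 19 mm below the mount's centre. If the rubber between has hardened it bears on both cups.
- mount_c_end2: Aluminium end cup of the mount of that letter, at its -y end: 38 mm wide, 14 mm thick, 36 mm high, its underside 2 mm above the mount's. Origin: 21 mm along -y from the mount's middle, 19 mm below the mount's centre. If the rubber between has hardened it bears on both cups.
- drawer_front (a point): Inside of the drawer's front panel, at its middle, on the drawer floor, 22 mm above the table; moves with the drawer. x points into the drawer, y across, z up. Inside 205 mm long, 158 mm wide; side walls 36 mm, front panel 45 mm above the floor. The first 130 mm lie open to above. Three mounts fit side by side with their length along x, centres at x = 65 mm, y = -50, 0 and 50 mm.
- unit_drawer0_handle (a point): Middle of the drawer's steel bar handle: a level bar 100 mm long along y, about 10 mm thick, standing 35 mm clear in front of the panel (towards -x of the drawer), 44 mm above the table. Pushing it along +x shuts the drawer.
- unit_drawer0 (a joint): Opening of the drawer in m, in a low white unit fixed to the table, 250 mm deep, 200 mm wide, 80 mm high; the mounts pass under its top: 0 is fully shut, 0.174 fully out. It slides with about 1 N of friction and stays where it is left.
- tray_in (a point): Middle of the inner floor of the fixed red plastic tray, 4 mm above the table; the tray is 150 mm (x) by 170 mm (y) outside, 40 mm high, walls 4 mm thick; x and y lie along its sides, z up.
- wrench: Steel wrench, 160 mm long along its x, lying on the table; origin on its underside. Not part of the job.
- bottle: Small amber bottle with a black cap, 48 mm across, 110 mm tall, standing; origin at the middle of its underside. Not part of the job.
- mirror: Round mirror in a black ring on a steel post with a 56 mm round foot, 114 mm tall; origin at the middle of its underside. Not part of the job.
There are look-alikes about, which are no part of the job. What is shaped like the part that bears mount_b_center but orange is not meant.

How it is judged:
On the way, in this order (a step that is already met when the one before it is completed fails the run):
1. a first mount is squeezed by its end cups where it stands (((contact force between the fingers and mount_a_end above 4 N and height (world z) of mount_a_center below 0.05 m and distance of mount_a_center from where it was at the start of the episode below 0.03 m) or (contact force between the fingers and mount_b_end above 4 N and height (world z) of mount_b_center below 0.05 m and distance of mount_b_center from where it was at the start of the episode below 0.03 m) or (contact force between the fingers and mount_c_end above 4 N and height (world z) of mount_c_center below 0.05 m and distance of mount_c_center from where it was at the start of the episode below 0.03 m))), for 0.1 s.
2. all three mounts lie let go in their right places while the drawer is still open (((contact force between mount_a_end and mount_a_end2 below 0.06 N and (x of mount_a_center in the frame of drawer_front between 0.01 and 0.195 m and y of mount_a_center in the frame of drawer_front between -0.075 and 0.075 m and z of mount_a_center in the frame of drawer_front between 0 and 0.035 m)) or (contact force between mount_a_end and mount_a_end2 above 0.06 N and (x of mount_a_center in the frame of tray_in between -0.07 and 0.07 m and y of mount_a_center in the frame of tray_in between -0.08 and 0.08 m and z of mount_a_center in the frame of tray_in between 0 and 0.035 m))) and ((contact force between mount_b_end and mount_b_end2 below 0.06 N and (x of mount_b_center in the frame of drawer_front between 0.01 and 0.195 m and y of mount_b_center in the frame of drawer_front between -0.075 and 0.075 m and z of mount_b_center in the frame of drawer_front between 0 and 0.035 m)) or (contact force between mount_b_end and mount_b_end2 above 0.06 N and (x of mount_b_center in the frame of tray_in between -0.07 and 0.07 m and y of mount_b_center in the frame of tray_in between -0.08 and 0.08 m and z of mount_b_center in the frame of tray_in between 0 and 0.035 m))) and ((contact force between mount_c_end and mount_c_end2 below 0.06 N and (x of mount_c_center in the frame of drawer_front between 0.01 and 0.195 m and y of mount_c_center in the frame of drawer_front between -0.075 and 0.075 m and z of mount_c_center in the frame of drawer_front between 0 and 0.035 m)) or (contact force between mount_c_end and mount_c_end2 above 0.06 N and (x of mount_c_center in the frame of tray_in between -0.07 and 0.07 m and y of mount_c_center in the frame of tray_in between -0.08 and 0.08 m and z of mount_c_center in the frame of tray_in between 0 and 0.035 m))) and contact force between the fingers and mount_a_end below 0.2 N and contact force between the fingers and mount_a_end2 below 0.2 N and contact force between the fingers and mount_b_end below 0.2 N and contact force between the fingers and mount_b_end2 below 0.2 N and contact force between the fingers and mount_c_end below 0.2 N and contact force between the fingers and mount_c_end2 below 0.2 N and value of joint unit_drawer0 above 0.1 m), for 0.2 s.
At the end, for the whole second after the job is handed in: Every soft mount lies on the drawer's floor and every hardened one (its core passes a steady force from cup to cup) on the red tray's floor (centres inside the walls and less than 35 mm above the floor), all released and at rest; the drawer is shut to within 8 mm (((contact force between mount_a_end and mount_a_end2 below 0.06 N and (x of mount_a_center in the frame of drawer_front between 0.01 and 0.195 m and y of mount_a_center in the frame of drawer_front between -0.075 and 0.075 m and z of mount_a_center in the frame of drawer_front between 0 and 0.035 m)) or (contact force between mount_a_end and mount_a_end2 above 0.06 N and (x of mount_a_center in the frame of tray_in between -0.07 and 0.07 m and y of mount_a_center in the frame of tray_in between -0.08 and 0.08 m and z of mount_a_center in the frame of tray_in between 0 and 0.035 m))) and ((contact force between mount_b_end and mount_b_end2 below 0.06 N and (x of mount_b_center in the frame of drawer_front between 0.01 and 0.195 m and y of mount_b_center in the frame of drawer_front between -0.075 and 0.075 m and z of mount_b_center in the frame of drawer_front between 0 and 0.035 m)) or (contact force between mount_b_end and mount_b_end2 above 0.06 N and (x of mount_b_center in the frame of tray_in between -0.07 and 0.07 m and y of mount_b_center in the frame of tray_in between -0.08 and 0.08 m and z of mount_b_center in the frame of tray_in between 0 and 0.035 m))) and ((contact force between mount_c_end and mount_c_end2 below 0.06 N and (x of mount_c_center in the frame of drawer_front between 0.01 and 0.195 m and y of mount_c_center in the frame of drawer_front between -0.075 and 0.075 m and z of mount_c_center in the frame of drawer_front between 0 and 0.035 m)) or (contact force between mount_c_end and mount_c_end2 above 0.06 N and (x of mount_c_center in the frame of tray_in between -0.07 and 0.07 m and y of mount_c_center in the frame of tray_in between -0.08 and 0.08 m and z of mount_c_center in the frame of tray_in between 0 and 0.035 m))) and contact force between the fingers and mount_a_end below 0.2 N and contact force between the fingers and mount_a_end2 below 0.2 N and contact force between the fingers and mount_b_end below 0.2 N and contact force between the fingers and mount_b_end2 below 0.2 N and contact force between the fingers and mount_c_end below 0.2 N and contact force between the fingers and mount_c_end2 below 0.2 N and value of joint unit_drawer0 below 0.008 m and linear speed of each of mount_a_end, mount_b_end, mount_c_end below 0.03 m/s); the robot touches nothing.
It fails at once if a mount is off its end cups, or let go, with its centre more than 100 mm above the table (dropped, thrown, or carried otherwise than by the cups) ((height (world z) of mount_a_center above 0.1 m and contact force between the fingers and mount_a_end below 0.3 N) or (height (world z) of mount_b_center above 0.1 m and contact force between the fingers and mount_b_end below 0.3 N) or (height (world z) of mount_c_center above 0.1 m and contact force between the fingers and mount_c_end below 0.3 N)).
It fails at once if the bottle is knocked or moved more than 30 mm or tipped (distance of bottle from where it was at the start of the episode above 0.03 m or angle between bottle's own z axis and vertical above 0.5 rad).
It fails at once if the mirror is knocked or moved more than 30 mm or tipped (distance of mirror from where it was at the start of the episode above 0.03 m or angle between mirror's own z axis and vertical above 0.5 rad).
It fails at once if the wrench is moved more than 30 mm (distance of wrench from where it was at the start of the episode above 0.03 m).
It also fails if it takes over 67 s, if anything falls off the work surface, if the arm or the gripper's body presses on something with over 40 N, if the wrist force passes 120 N, or if a joint passes its speed limit or range.

## Working session

There is one attempt and no reset: what is moved stays moved. The work goes in short steps, Python scripts to look and compute and a tool call to move; the robot and the scene stay as the last step left them, time stands still between calls to the robot, and variables do not carry over. Pictures are saved under pics/ and viewed, at most 10 in all, crops included, and the job is handed in when it is done.

Besides the shell and the picture viewer there is one more tool, called after ">>>" as a command line: name --pt "numbers of a row" for each row, then --argument value for the rest. move_arm: Moves the arm, as the interface text tells. Its arguments: {"type":"object","properties":{"dp":{"type":"array","items":{"type":"array","items":{"type":"number"}}},"twist":{"type":"array","items":{"type":"number"}},"claw":{"type":"array","items":{"type":"number"}},"grip_force":{"type":"number"}},"required":["dp","twist","claw"]}

```bash
mkdir -p pics; python3 - <<'E'
from bench import *
import cv2, numpy as np
print(sense(), tips_ahead)
for n in("scene","top"):
    im=get_image(n); cv2.imwrite(f"pics/{n}0.png",im[:,:,::-1]); print(n,calibration(n))
E
```

```text
{'time_s': 0.0, 'q': array([-1.29649869,  0.61587777, -0.01260472,  1.42490735,  0.00813322,
        1.10336484, -0.04040286]), 'dq': array([-5.46884658e-04,  4.90868587e-04, -6.13847350e-04, -4.11870399e-05,
        1.47077567e-03,  1.49275340e-04, -1.12038342e-03]), 'joint_efforts': array([-3.27702346e-04, -4.58928823e+01,  2.08595395e-01, -1.65751362e+01,
       -6.10998063e-02,  2.04021548e-02,  2.42531296e-04]), 'tool_pos': array([0.19237328, 0.62012122, 0.24250522]), 'eef_rot': array([-0.47055907, -3.10584115,  0.00390773]), 'contact_force': array([ 0.47008769,  0.24605473, -0.47773244]), 'ft_torque': array([-0.00592643,  0.01797744,  0.00628512]), 'grip_force': 0.0, 'opening': 0.0930853429069085} 0.025
scene {'mtx': array([[591.20595444,   0.        , 316.73565182],
       [  0.        , 591.20595444, 244.34420545],
       [  0.        ,   0.        ,   1.        ]]), 'distortion': array([-0.17151305,  0.        ,  0.        ,  0.        ,  0.        ]), 'xyz': array([0.87586357, 0.45260793, 0.92631227]), 'rotation': array([-0.75064052, -2.78323266,  0.79017688])}
top {'mtx': array([[477.67752511,   0.        , 312.11992022],
       [  0.        , 477.67752511, 241.85810967],
       [  0.        ,   0.        ,   1.        ]]), 'distortion': array([-0.00795268,  0.        ,  0.        ,  0.        ,  0.        ]), 'xyz': array([ 0.53414734, -0.00832638,  0.82631169]), 'rotation': array([-2.19097548,  2.15613946, -0.11835765])}
```

View pics/scene0.png

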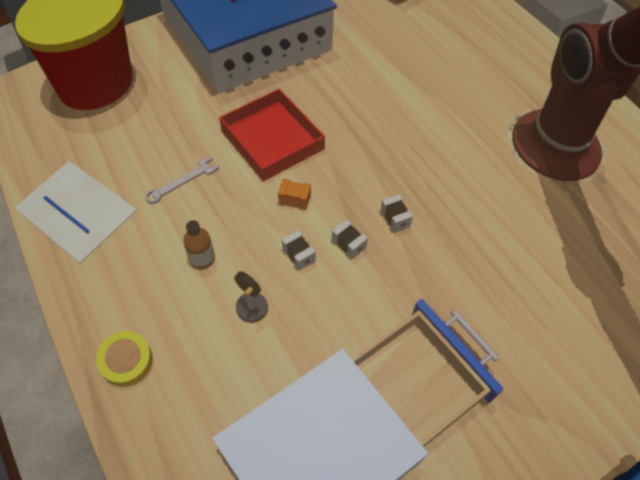

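View pics/top0.png

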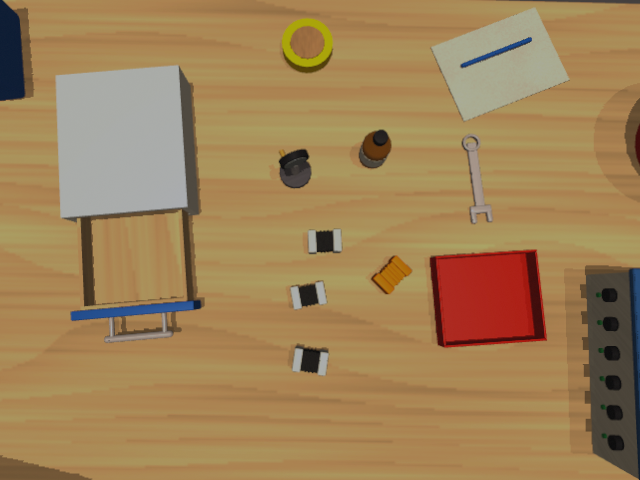

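The scene view shows three black mounts with aluminium cups in the middle. In the top view they are at px (325,241), (309,295) and (310,361). The similar part at (392,274) is orange, so it's excluded. The drawer is at lower left with its handle at (139,337), and the tray is at (488,298). The mirror (295,170), bottle (374,150) and wrench (478,180) are to be left alone.

```bash
cat > h.py <<'E'
from bench import *
import cv2, numpy as np
from scipy.spatial.transform import Rotation as R
def world(n,px,z):
    c=calibration(n); p=cv2.undistortPoints(np.array(px,float).reshape(-1,1,2),c["mtx"],c["distortion"]).reshape(-1,2)
    M=R.from_rotvec(c["rotation"]).as_matrix(); d=np.c_[p,np.ones(len(p))]@M.T
    return c["xyz"]+d*((z-c["xyz"][2])/d[:,2])[:,None]
def proj(n,P):
    c=calibration(n); M=R.from_rotvec(c["rotation"]).as_matrix().T
    return cv2.projectPoints(np.array(P,float),M,-M@c["xyz"],c["mtx"],c["distortion"])[0].reshape(-1,2)
def mounts(im):
    hsv=cv2.cvtColor(im,cv2.COLOR_RGB2HSV)
    m=((hsv[...,1]<70)|(hsv[...,2]<60)).astype(np.uint8)
    return cv2.morphologyEx(m,cv2.MORPH_OPEN,np.ones((3,3)))
E
python3 - <<'E'
from h import *
im=cv2.imread("pics/top0.png")[:,:,::-1].copy()
m=mounts(im)
n,l,s,c=cv2.connectedComponentsWithStats(m)
for i in range(1,n):
    if 280<c[i][0]<350 and 220<c[i][1]<390 and s[i][4]>100:
        pts=np.argwhere(l==i)[:,::-1].astype(np.float32); r=cv2.minAreaRect(pts); b=cv2.boxPoints(r)
        W=world("top",b,0.036); w=W.mean(0)
        e=[W[1]-W[0],W[2]-W[1]]; e.sort(key=lambda v:-np.hypot(*v[:2]))
        print(c[i].round(1),r,w.round(4),[round(float(np.linalg.norm(v))*1000,1) for v in e],"ang from +y",np.degrees(np.arctan2(-e[0][0],e[0][1])).round(1))
for nme,px,z in [("tray rim corners outer",[(431,255),(536,251),(545,340),(440,346)],.04),
 ("drawer front panel top outer corners",[(72,316),(200,308)],.067),("handle",[(106,339),(172,335)],.044),("mirror foot",[(296,173)],0.0),("bottle base",[(371,158)],0),("wrench",[(471,143),(481,216)],.0),("orange",[(392,274)],.03),("unit top",[(57,75),(180,67),(188,211),(62,217)],.08)]:
    print(nme,world("top",px,z).round(3).tolist())
c=[cv2.resize(im[215:395,270:430],None,fx=4,fy=3.3,interpolation=cv2.INTER_CUBIC)]
cv2.imwrite("pics/crop.png",cv2.resize(im[215:395,270:430],None,fx=3.3,fy=3.3,interpolation=2)[:,:,::-1])
E
```

```text
[324.4 241. ] ((324.4576721191406, 240.94166564941406), (23.18146324157715, 33.37331771850586), 87.70938873291016) [ 0.6159 -0.0347  0.036 ] [55.7, 38.8] ang from +y -176.7
[308.  294.8] ((308.0013122558594, 294.90716552734375), (22.979665756225586, 33.905025482177734), 79.50852966308594) [ 0.5262 -0.0088  0.036 ] [55.9, 37.6] ang from +y -168.6
[310.  360.4] ((309.97003173828125, 360.7099914550781), (34.082550048828125, 25.173004150390625), 8.130102157592773) [ 0.4201 -0.0137  0.036 ] [55.4, 40.1] ang from +y 172.8
tray rim corners outer [[0.595, -0.211, 0.04], [0.604, -0.386, 0.04], [0.459, -0.397, 0.04], [0.447, -0.224, 0.04]]
drawer front panel top outer corners [[0.488, 0.361, 0.067], [0.503, 0.161, 0.067]]
handle [[0.451, 0.315, 0.044], [0.459, 0.209, 0.044]]
mirror foot [[0.739, 0.016, 0.0]]
bottle base [[0.769, -0.116, 0.0]]
wrench [[0.799, -0.295, 0.0], [0.668, -0.31, 0.0]]
orange [[0.563, -0.148, 0.03]]
unit top [[0.875, 0.405, 0.08], [0.892, 0.206, 0.08], [0.655, 0.183, 0.08], [0.642, 0.381, 0.08]]
```

View pics/crop.png

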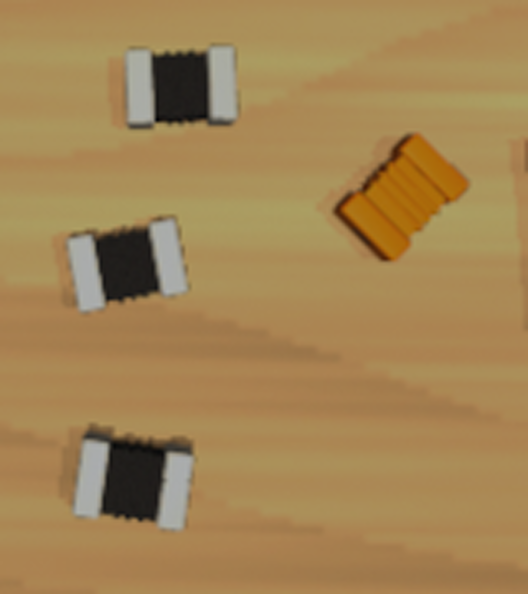

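The crop shows three mounts with black rubber and aluminium cups. The orange one at crop (400,197) is the look-alike and is not meant. Next I'll locate the drawer panel more precisely and work out the first move.

```bash
cat >> h.py <<'E'
def go(x,y,z,psi):
    "print dp/twist from measured pose to TCP x,y,z with tool y axis psi deg from world y (mod 180)"
    s=sense(); M=R.from_rotvec(s["eef_rot"]).as_matrix(); p=np.degrees(np.arctan2(-M[0,1],M[1,1]))
    d=M.T@(np.array([x,y,z])-s["tool_pos"])/.05; t=-((psi-p+90)%180-90)
    print("t",round(s["time_s"],2),"pos",s["tool_pos"].round(4),"psi",p.round(1),"q7",s["q"][6].round(2),"tilt",M[:,2].round(3),"| dp",d.round(2),"twist",round(t,1),"open",round(s["opening"],4),"F",s["grip_force"])
E
python3 - <<'E'
from h import *
im=cv2.imread("pics/top0.png")[:,:,::-1].copy()
hsv=cv2.cvtColor(im,cv2.COLOR_RGB2HSV)
b=((hsv[...,0]>100)&(hsv[...,0]<125)&(hsv[...,1]>130)).astype(np.uint8); b[:280]=0; b[350:]=0; b[:,220:]=0
P=np.argwhere(b)[:,::-1].astype(np.float32); print(r:=cv2.minAreaRect(P)); bx=cv2.boxPoints(r); print(bx.round(1).tolist(),world("top",bx,.067).round(4).tolist())
red=(((hsv[...,0]<6)|(hsv[...,0]>174))&(hsv[...,1]>180)&(hsv[...,2]>40)).astype(np.uint8); red[:,600:]=0; red[:200]=0;red=cv2.morphologyEx(red,cv2.MORPH_OPEN,np.ones((5,5)))
P=np.argwhere(red)[:,::-1].astype(np.float32); r=cv2.minAreaRect(P);bx=cv2.boxPoints(r); print(r,world("top",bx,.04).round(4).tolist(),world("top",bx,.04).mean(0))
go(.6155,-.0345,.09,3.3)
E
```

```text
((135.1724853515625, 309.94024658203125), (8.632628440856934, 128.73684692382812), 84.92039489746094)
[[70.69999694824219, 311.29998779296875], [198.89999389648438, 299.8999938964844], [199.6999969482422, 308.5], [71.4000015258789, 319.8999938964844]] [[0.4949, 0.3636, 0.067], [0.5159, 0.163, 0.067], [0.5025, 0.1613, 0.067], [0.4816, 0.3615, 0.067]]
((487.8959655761719, 298.0431213378906), (91.40996551513672, 109.64920806884766), 85.91438293457031) [[0.5927, -0.2094, 0.04], [0.6086, -0.392, 0.04], [0.4594, -0.398, 0.04], [0.4445, -0.2187, 0.04]] [ 0.52629874 -0.30451599  0.04      ]
t 0.1 pos [0.1924 0.6202 0.2426] psi -17.2 q7 -0.04 tilt [-0.001 -0.002 -1.   ] | dp [-11.96  -9.99   3.08] twist -20.5 open 0.0929 F 0.0
```

>>> move_arm --pt "-6 -5 1.5" --pt "-6 -5 1.5" --pt "-6 -5 1.5" --pt "-6 -5 1.5" --pt "-6 -5 1.5" --pt "-6 -5 1.5" --pt "-6 -5 1.5" --pt "-6 -5 1.5" --twist '[-20.5, -20.5, -20.5, -20.5, -20.5, -20.5, -20.5, -20.5]' --claw '[0, 0, 0, 0, 0, 0, 0, 0]' --grip_force 15

```text
time_s: 0.9
tool_pos: [0.4058, 0.2909, 0.1681]
eef_rot: [0.089, -3.14, 0.001]
contact_force: [1.1, 0.6, -0.1]
opening: 0.0928
grip_force: 0.0
```

```bash
python3 -c "
from h import *
go(.6155,-.0345,.09,3.3)"
```

```text
t 0.9 pos [0.4058 0.2909 0.1681] psi 3.2 q7 0.89 tilt [-0.    -0.001 -1.   ] | dp [-3.82 -6.74  1.57] twist -0.1 open 0.0928 F 0.0
```

>>> move_arm --pt "-3.85 -6.75 1.3" --pt "-3.85 -6.75 1.3" --pt "-3.85 -6.75 1.3" --pt "-3.85 -6.75 1.3" --pt "-3.85 -6.75 1.3" --pt "-3.85 -6.75 1.3" --pt "-3.85 -6.75 1.3" --pt "-3.85 -6.75 1.3" --twist '[0, 0, 0, 0, 0, 0, 0, 0]' --claw '[0, 0, 0, 0, 0, 0, 0, 0]'

```text
time_s: 1.7
tool_pos: [0.6172, -0.0358, 0.1028]
eef_rot: [0.087, -3.14, 0.001]
contact_force: [1.3, -0.1, 0.7]
opening: 0.0927
grip_force: 0.0
```

```bash
python3 -c "
from h import *
go(.6155,-.0345,.032,3.3)"
```

```text
t 1.7 pos [ 0.6172 -0.0358  0.1028] psi 3.2 q7 1.55 tilt [-0.001 -0.001 -1.   ] | dp [0.03 0.03 1.42] twist -0.1 open 0.0927 F 0.0
```

>>> move_arm --pt "0.03 0.03 0.8" --pt "0.03 0.03 1.2" --pt "0.03 0.03 1.4" --pt "0.03 0.03 1.4" --pt "0.03 0.03 1.4" --twist '[0, 0, 0, 0, 0]' --claw '[0, 0, 0, 0, 0]'

```text
time_s: 2.2
tool_pos: [0.6155, -0.031, 0.0344]
eef_rot: [-0.091, 3.139, 0.0]
contact_force: [-0.6, -0.7, -0.1]
opening: 0.0929
grip_force: 0.0
```

>>> move_arm --pt "0 0 0" --pt "0 0 0" --pt "0 0 0" --pt "0 0 0" --pt "0 0 0" --pt "0 0 0" --pt "0 0 0" --pt "0 0 0" --twist '[0, 0, 0, 0, 0, 0, 0, 0]' --claw '[100, 200, 255, 255, 255, 255, 255, 255]' --grip_force 15

```text
time_s: 3.0
tool_pos: [0.6151, -0.0319, 0.034]
eef_rot: [-0.089, 3.14, -0.001]
contact_force: [-1.1, -1.0, 2.7]
opening: 0.0476
grip_force: 15.0
```

```bash
python3 -c "
from h import *
go(.574,.219,.13,-85);go(.526,-.3045,.12,4)"
```

```text
t 3.0 pos [ 0.6151 -0.0319  0.034 ] psi 3.3 q7 1.53 tilt [ 0.    -0.001 -1.   ] | dp [ 0.54  5.05 -1.92] twist 88.3 open 0.0476 F 15.006111413240433
t 3.0 pos [ 0.6151 -0.0319  0.034 ] psi 3.3 q7 1.53 tilt [ 0.    -0.001 -1.   ] | dp [ 2.09 -5.34 -1.72] twist -0.7 open 0.0476 F 15.006111413240433
```

Opening is 47.6 mm at 15 N, so this mount is soft and goes to the drawer.

>>> move_arm --pt "0 0 -0.5" --pt "0 0 -1.2" --pt "0 0 -2" --pt "0.1 0.7 -2" --pt "0.2 1.4 -2" --pt "0.2 2.1 -2" --pt "0.3 2.8 -2" --pt "0.3 3.4 -2" --twist '[0, 0, 8, 16, 24, 32, 40, 48]' --claw '[255, 255, 255, 255, 255, 255, 255, 255]' --grip_force 22

```text
time_s: 3.8
tool_pos: [0.5884, 0.1403, 0.1328]
eef_rot: [-1.2, -2.9, 0.0]
contact_force: [1.1, 0.1, -2.0]
opening: 0.0474
grip_force: 22.0
```

```bash
python3 -c "
from h import *
go(.574,.219,.13,-85)"
```

```text
t 3.8 pos [0.5884 0.1403 0.1328] psi -44.9 q7 0.62 tilt [-0.003  0.001 -1.   ] | dp [1.31 0.91 0.06] twist 40.1 open 0.0474 F 21.989353895187378
```

>>> move_arm --pt "0.4 0.3 0" --pt "0.8 0.6 0" --pt "1.2 0.8 0" --pt "1.3 0.9 0" --pt "1.3 0.9 0" --pt "1.3 0.9 0" --twist '[8, 16, 24, 32, 40, 40]' --claw '[255, 255, 255, 255, 255, 255]'

```text
time_s: 4.4
tool_pos: [0.5746, 0.2163, 0.1326]
eef_rot: [-2.114, -2.323, 0.003]
contact_force: [-0.5, -0.2, -1.6]
opening: 0.0472
grip_force: 22.0
```

```bash
python3 -c "
from h import *
im=get_image('top');o=[0.505,.263,.022];a=np.radians(5);u=np.array([np.cos(a),np.sin(a),0]);v=np.array([-np.sin(a),np.cos(a),0])
q=proj('top',[np.array(o)+u*s+v*t for s,t in [(0,-.079),(0,.079),(.13,.079),(.13,-.079)]])
g=im[:,:,::-1].copy()
cv2.polylines(g,[q.round().astype(int).reshape(-1,1,2)],1,(0,255,0),1)
cv2.imwrite('pics/d1.png',cv2.resize(g[190:350,40:240],None,fx=3.5,fy=3.5))
go(.574,.219,.056,-85)"
```

```text
t 4.45 pos [0.5748 0.2156 0.1328] psi -84.5 q7 -0.03 tilt [-0.002 -0.001 -1.   ] | dp [ 0.07 -0.01  1.54] twist 0.5 open 0.0473 F 21.994509994983673
```

View pics/d1.png

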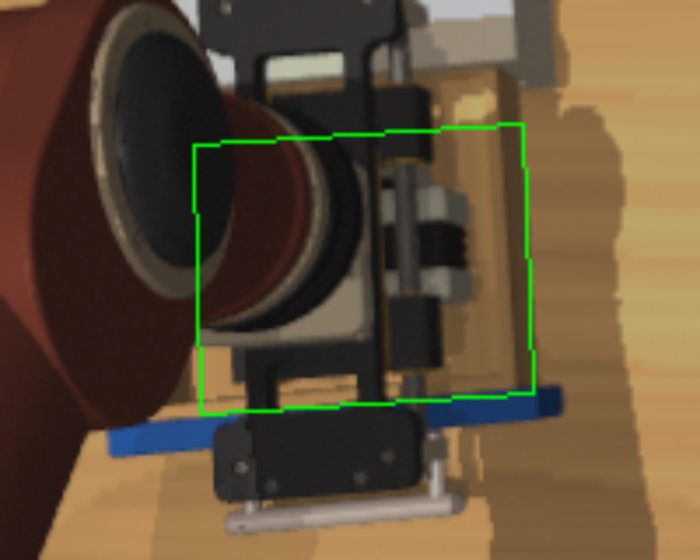

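The crop shows the mount held over the right half of the drawer. The overlay's right edge, crop (530,260), may lie slightly outside the wall, so I'll check it against the clean first picture.

```bash
python3 -c "
from h import *
g=cv2.imread('pics/top0.png');g=cv2.resize(g[200:350,50:220],None,fx=4.5,fy=4,interpolation=2)
def dr(o,a,col):
    a=np.radians(a);u=np.array([np.cos(a),np.sin(a),0]);v=np.array([-np.sin(a),np.cos(a),0])
    for z,c in ((0,col),(.036,(255,0,255))):
        q=proj('top',[np.array(o)+u*s+v*t+[0,0,z] for s,t in [(0,-.079),(0,.079),(.13,.079),(.13,-.079)]]);q=(q-[50,200])*[4.5,4]
        cv2.polylines(g,[q.round().astype(int).reshape(-1,1,2)],1,c,1)
dr([.505,.263,.022],5,(0,255,0))
cv2.imwrite('pics/d2.png',g)"
```

```text
(no output)
```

View pics/d2.png

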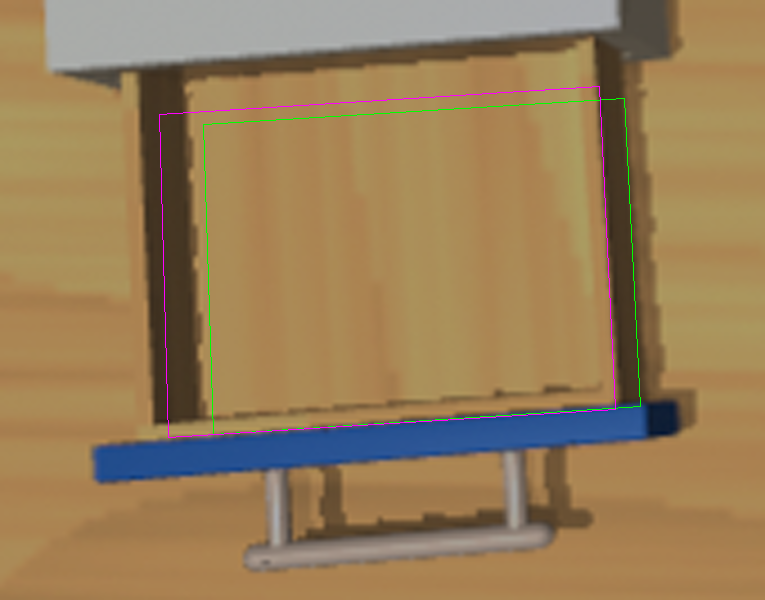

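The drawer's true centre lies about 6 mm further in +y and +x than my overlay. I'll correct for that and set the mount down.

>>> move_arm --pt "0.18 0.12 0" --pt "0.18 0.12 0.6" --pt "0.18 0.12 1.1" --pt "0.18 0.12 1.35" --pt "0.18 0.12 1.45" --pt "0.18 0.12 1.5" --pt "0.18 0.12 1.5" --twist '[0, 0, 0, 0, 0, 0, 0]' --claw '[255, 255, 255, 255, 255, 255, 255]'

```text
time_s: 5.15
tool_pos: [0.5816, 0.2248, 0.0593]
eef_rot: [2.117, 2.321, 0.002]
contact_force: [0.1, 0.5, -0.6]
opening: 0.047
grip_force: 22.0
```

```bash
python3 -c "
from h import *
go(.58,.225,.0565,-85);print(sense()['contact_force'])"
```

```text
t 5.15 pos [0.5816 0.2248 0.0593] psi -84.7 q7 -0.01 tilt [ 0.001  0.001 -1.   ] | dp [ 0.01 -0.03  0.06] twist 0.3 open 0.047 F 21.99427306652069
[ 0.10403276  0.46671213 -0.55381017]
```

>>> move_arm --pt "0 0 0.05" --pt "0 0 0.06" --pt "0 0 0.06" --pt "0 0 0.06" --twist '[0, 0, 0, 0]' --claw '[255, 255, 255, 255]'

```text
time_s: 5.55
tool_pos: [0.581, 0.2248, 0.056]
eef_rot: [2.117, 2.321, 0.001]
contact_force: [-0.3, 0.5, -0.5]
opening: 0.0474
grip_force: 22.0
```

>>> move_arm --pt "0 0 0" --pt "0 0 0" --pt "0 0 0" --pt "0 0 0" --pt "0 0 -0.4" --pt "0 0 -1" --pt "0 0 -1.8" --pt "0 0 -1.8" --twist '[0, 0, 0, 0, 0, 0, 0, 0]' --claw '[60, 60, 60, 60, 60, 60, 60, 60]'

```text
time_s: 6.35
tool_pos: [0.5847, 0.2253, 0.1514]
eef_rot: [2.113, 2.317, 0.016]
contact_force: [1.6, 0.0, 0.7]
opening: 0.071
grip_force: 0.0
```

```bash
python3 -c "
from h import *
go(.526,-.0085,.12,11.4)"
```

```text
t 6.35 pos [0.5847 0.2253 0.1514] psi -84.8 q7 -0.05 tilt [ 0.011  0.004 -1.   ] | dp [-4.55 -1.6   0.6 ] twist 83.8 open 0.071 F 0.0
```

>>> move_arm --pt "-0.6 -0.2 0" --pt "-1.2 -0.4 0" --pt "-1.8 -0.6 0.2" --pt "-2.4 -0.8 0.4" --pt "-3.0 -1 0.6" --pt "-3.6 -1.2 0.6" --pt "-4.2 -1.4 0.6" --pt "-4.5 -1.55 0.6" --twist '[8, 16, 24, 32, 40, 48, 56, 64]' --claw '[0, 0, 0, 0, 0, 0, 0, 0]' --grip_force 15

```text
time_s: 7.15
tool_pos: [0.5235, -0.01, 0.1156]
eef_rot: [3.028, 0.831, -0.001]
contact_force: [-0.3, 0.2, -0.5]
opening: 0.0929
grip_force: 0.0
```

```bash
python3 -c "
from h import *
go(.526,-.0085,.09,11.4)"
```

```text
t 7.15 pos [ 0.5235 -0.01    0.1156] psi -149.3 q7 -0.49 tilt [-0.    -0.002 -1.   ] | dp [ 0.06 -0.    0.51] twist 19.3 open 0.0929 F 0.0
```

>>> move_arm --pt "0.05 0 0" --pt "0.05 0 0.3" --pt "0.05 0 0.6" --pt "0.05 0 1.2" --pt "0.05 0 1.5" --pt "0.05 0 1.62" --pt "0.05 0 1.62" --twist '[8, 16, 19.3, 19.3, 19.3, 19.3, 19.3]' --claw '[0, 0, 0, 0, 0, 0, 0]'

```text
time_s: 7.85
tool_pos: [0.526, -0.0053, 0.0339]
eef_rot: [-3.124, -0.327, 0.003]
contact_force: [-0.1, -0.6, 0.1]
opening: 0.0931
grip_force: 0.0
```

>>> move_arm --pt "0 0 0" --pt "0 0 0" --pt "0 0 0" --pt "0 0 0" --pt "0 0 0" --pt "0 0 0" --pt "0 0 0" --pt "0 0 0" --twist '[0, 0, 0, 0, 0, 0, 0, 0]' --claw '[100, 200, 255, 255, 255, 255, 255, 255]'

```text
time_s: 8.65
tool_pos: [0.527, -0.0056, 0.0351]
eef_rot: [3.124, 0.327, 0.002]
contact_force: [0.4, -0.1, 4.7]
opening: 0.0547
grip_force: 15.0
```

```bash
python3 -c "
from h import *
go(.576,.275,.132,-85);go(.5715,-.3015,.12,4)"
```

```text
t 8.65 pos [ 0.527  -0.0056  0.0351] psi -168.0 q7 -0.64 tilt [ 0.001 -0.001 -1.   ] | dp [ 2.12 -5.29 -1.94] twist -83.0 open 0.0547 F 15.0022754073143
t 8.65 pos [ 0.527  -0.0056  0.0351] psi -168.0 q7 -0.64 tilt [ 0.001 -0.001 -1.   ] | dp [-0.35  5.98 -1.69] twist 8.0 open 0.0547 F 15.0022754073143
```

54.7 mm at 15 N means this one is hardened, so it goes to the tray.

>>> move_arm --pt "0 0 -0.5" --pt "0 0 -1.2" --pt "0 0.6 -1.5" --pt "-0.1 1.4 -1.5" --pt "-0.2 2.3 -1.5" --pt "-0.3 3.2 -1.5" --pt "-0.4 4.1 -1.5" --pt "-0.45 5 -1.5" --twist '[0, 0, 0, 2, 4, 6, 8, 8]' --claw '[255, 255, 255, 255, 255, 255, 255, 255]' --grip_force 22

```text
time_s: 9.45
tool_pos: [0.5555, -0.2551, 0.1086]
eef_rot: [-3.137, -0.108, 0.004]
contact_force: [1.1, -0.5, -1.4]
opening: 0.0544
grip_force: 22.0
```

```bash
python3 -c "
from h import *
go(.566,-.3017,.11,4)"
```

```text
t 9.45 pos [ 0.5555 -0.2551  0.1086] psi -176.1 q7 -0.53 tilt [-0.002  0.002 -1.   ] | dp [ 0.15  0.94 -0.03] twist -0.1 open 0.0544 F 21.99604421854019
```

>>> move_arm --pt "0.1 0.6 0" --pt "0.15 0.95 0" --pt "0.15 0.95 0" --pt "0.15 0.95 0.5" --pt "0.15 0.95 0.9" --pt "0.15 0.95 1.2" --pt "0.15 0.95 1.3" --pt "0.15 0.95 1.3" --twist '[0, 0, 0, 0, 0, 0, 0, 0]' --claw '[255, 255, 255, 255, 255, 255, 255, 255]'

```text
time_s: 10.25
tool_pos: [0.5668, -0.3001, 0.0438]
eef_rot: [-3.138, -0.11, 0.002]
contact_force: [0.2, -0.3, -1.8]
opening: 0.0541
grip_force: 22.0
```

```bash
python3 -c "
from h import *
cv2.imwrite('pics/tr.png',cv2.resize(get_image('top')[230:360,380:570,::-1],None,fx=3.5,fy=3.5))
go(.566,-.3017,.039,4);print(sense()['contact_force'])"
```

```text
t 10.3 pos [ 0.5673 -0.3009  0.0448] psi -176.0 q7 -0.45 tilt [-0.  0. -1.] | dp [-0.03  0.01  0.12] twist 0.0 open 0.0544 F 21.99685961008072
[-0.60453193 -0.54954589 -1.18977786]
```

View pics/tr.png

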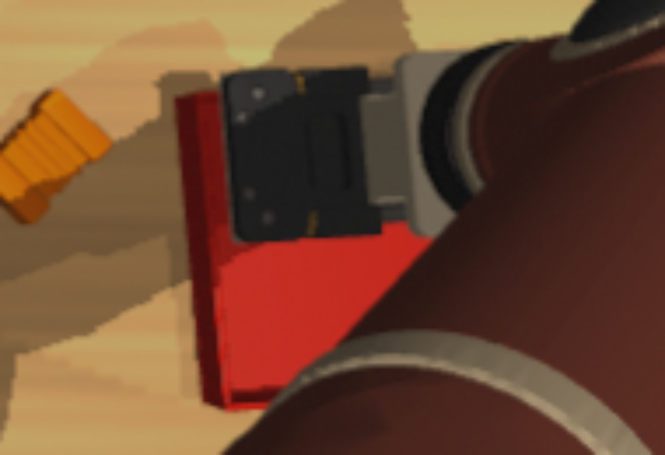

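The gripper is inside the tray at the far side, around crop (310,150), and clear of the walls. I'll lower it the last 5 mm and release.

>>> move_arm --pt "0 0 0.06" --pt "0 0 0.1" --pt "0 0 0.1" --pt "0 0 0.1" --twist '[0, 0, 0, 0]' --claw '[255, 255, 255, 255]'

```text
time_s: 10.7
tool_pos: [0.5672, -0.3014, 0.0399]
eef_rot: [3.139, 0.109, 0.001]
contact_force: [1.1, 0.8, -1.7]
opening: 0.0542
grip_force: 22.0
```

>>> move_arm --pt "0 0 0" --pt "0 0 0" --pt "0 0 0" --pt "0 0 0" --pt "0 0 -0.4" --pt "0 0 -1" --pt "0 0 -1.7" --pt "0 0 -1.7" --twist '[0, 0, 0, 0, 0, 0, 0, 0]' --claw '[60, 60, 60, 60, 60, 60, 60, 60]'

```text
time_s: 11.5
tool_pos: [0.5693, -0.304, 0.13]
eef_rot: [3.133, 0.108, 0.013]
contact_force: [0.7, -0.0, 0.1]
opening: 0.071
grip_force: 0.0
```

```bash
python3 -c "
from h import *
go(.424,-.0135,.115,-7.2)"
```

```text
t 11.5 pos [ 0.5693 -0.304   0.13  ] psi -176.0 q7 -0.51 tilt [ 0.008 -0.006 -1.   ] | dp [-2.5  -6.    0.24] twist 11.2 open 0.071 F 0.0
```

>>> move_arm --pt "-0.3 -0.8 0" --pt "-0.7 -1.7 0" --pt "-1.1 -2.6 0" --pt "-1.5 -3.5 0" --pt "-1.9 -4.4 0" --pt "-2.2 -5.3 0" --pt "-2.5 -6 0.2" --pt "-2.5 -6 0.2" --twist '[0, 2, 4, 6, 8, 10, 11.2, 11.2]' --claw '[0, 0, 0, 0, 0, 0, 0, 0]' --grip_force 15

```text
time_s: 12.3
tool_pos: [0.4175, -0.005, 0.1131]
eef_rot: [-3.132, 0.186, 0.012]
contact_force: [-0.4, -0.2, 0.1]
opening: 0.093
grip_force: 0.0
```

```bash
python3 -c "
from h import *
go(.424,-.0135,.034,-7.2)"
```

```text
t 12.3 pos [ 0.4175 -0.005   0.1131] psi 173.2 q7 -0.89 tilt [-0.008  0.005 -1.   ] | dp [0.16 0.16 1.58] twist 0.4 open 0.093 F 0.0
```

>>> move_arm --pt "0.08 0.15 0" --pt "0.08 0.15 0.4" --pt "0.08 0.15 0.9" --pt "0.08 0.15 1.3" --pt "0.08 0.15 1.5" --pt "0.08 0.15 1.58" --pt "0.08 0.15 1.58" --twist '[0, 0, 0, 0, 0, 0, 0]' --claw '[0, 0, 0, 0, 0, 0, 0]'

```text
time_s: 13.0
tool_pos: [0.4255, -0.0206, 0.0355]
eef_rot: [3.134, -0.203, 0.001]
contact_force: [0.3, -0.7, -0.4]
opening: 0.0929
grip_force: 0.0
```

>>> move_arm --pt "0 0 0" --pt "0 0 0" --pt "0 0 0" --pt "0 0 0" --pt "0 0 0" --pt "0 0 0" --pt "0 0 0" --pt "0 0 0" --twist '[0, 0, 0, 0, 0, 0, 0, 0]' --claw '[100, 200, 255, 255, 255, 255, 255, 255]'

```text
time_s: 13.8
tool_pos: [0.4247, -0.0183, 0.0358]
eef_rot: [-3.135, 0.198, -0.0]
contact_force: [-0.3, 1.1, 4.2]
opening: 0.0544
grip_force: 15.0
```

```bash
python3 -c "
from h import *
go(.576,.275,.132,-85);go(.522,-.3045,.12,4);print(sense()['q'].round(2))"
```

```text
t 13.8 pos [ 0.4247 -0.0183  0.0358] psi 172.8 q7 -0.67 tilt [ 0.     0.001 -1.   ] | dp [ 2.27 -6.2  -1.92] twist 77.8 open 0.0544 F 15.002193599939346
t 13.8 pos [ 0.4247 -0.0183  0.0358] psi 172.8 q7 -0.67 tilt [ 0.     0.001 -1.   ] | dp [ 2.65  5.43 -1.69] twist -11.2 open 0.0544 F 15.002193599939346
[-0.37  0.73  0.54  2.26 -1.01  0.42 -0.67]
```

54.4 mm at 15 N means this one is hardened too. It goes to the tray, on the near side.

```bash
python3 -c "
from h import *
go(.506,-.306,.11,4)"
```

```text
t 13.8 pos [ 0.4247 -0.0183  0.0358] psi 172.8 q7 -0.67 tilt [ 0.     0.001 -1.   ] | dp [ 2.34  5.5  -1.49] twist -11.2 open 0.0544 F 15.002193599939346
```

>>> move_arm --pt "0 0 -0.5" --pt "0 0 -1.2" --pt "0.2 0.5 -1.5" --pt "0.5 1.2 -1.5" --pt "0.8 2 -1.5" --pt "1.2 2.8 -1.5" --pt "1.6 3.7 -1.5" --pt "1.9 4.5 -1.5" --twist '[0, 0, 0, -3, -6, -9, -11.2, -11.2]' --claw '[255, 255, 255, 255, 255, 255, 255, 255]' --grip_force 22

```text
time_s: 14.6
tool_pos: [0.4908, -0.2563, 0.1102]
eef_rot: [3.139, 0.109, -0.0]
contact_force: [1.3, 0.2, -1.8]
opening: 0.0542
grip_force: 22.0
```

```bash
python3 -c "
from h import *
go(.506,-.306,.11,4)"
```

```text
t 14.6 pos [ 0.4908 -0.2563  0.1102] psi -176.0 q7 -0.44 tilt [-0.    -0.001 -1.   ] | dp [0.24 1.01 0.01] twist -0.0 open 0.0542 F 21.994795203208923
```

>>> move_arm --pt "0.1 0.6 0" --pt "0.24 1 0" --pt "0.24 1 0" --pt "0.24 1 0.5" --pt "0.24 1 0.9" --pt "0.24 1 1.2" --pt "0.24 1 1.3" --pt "0.24 1 1.3" --twist '[0, 0, 0, 0, 0, 0, 0, 0]' --claw '[255, 255, 255, 255, 255, 255, 255, 255]'

```text
time_s: 15.4
tool_pos: [0.5055, -0.3021, 0.0449]
eef_rot: [-3.139, -0.109, 0.002]
contact_force: [-0.2, 0.9, -0.9]
opening: 0.0541
grip_force: 22.0
```

```bash
python3 -c "
from h import *
go(.506,-.306,.0398,4);print(sense()['contact_force'])"
```

```text
t 15.4 pos [ 0.5055 -0.3021  0.0449] psi -176.0 q7 -0.35 tilt [-0.002  0.001 -1.   ] | dp [0.   0.08 0.1 ] twist -0.0 open 0.0541 F 21.99691414833069
[-0.22593674  0.93561868 -0.94911573]
```

>>> move_arm --pt "0 0 0.06" --pt "0 0 0.1" --pt "0 0 0.1" --pt "0 0 0.1" --twist '[0, 0, 0, 0]' --claw '[255, 255, 255, 255]'

```text
time_s: 15.8
tool_pos: [0.5062, -0.3029, 0.0411]
eef_rot: [3.139, 0.109, 0.001]
contact_force: [0.4, -1.1, -2.9]
opening: 0.0543
grip_force: 22.0
```

>>> move_arm --pt "0 0 0" --pt "0 0 0" --pt "0 0 0" --pt "0 0 0" --pt "0 0 -0.4" --pt "0 0 -1" --pt "0 0 -1.9" --pt "0 0 -1.9" --twist '[0, 0, 0, 0, 0, 0, 0, 0]' --claw '[60, 60, 60, 60, 60, 60, 60, 60]'

```text
time_s: 16.6
tool_pos: [0.5084, -0.3061, 0.1415]
eef_rot: [3.132, 0.108, 0.014]
contact_force: [0.1, -0.6, -0.1]
opening: 0.0711
grip_force: 0.0
```

```bash
python3 -c "
from h import *
go(.43,0.0,.14,-85)"
```

```text
t 16.6 pos [ 0.5084 -0.3061  0.1415] psi -176.1 q7 -0.44 tilt [ 0.009 -0.007 -1.   ] | dp [-1.14 -6.22 -0.03] twist 88.9 open 0.0711 F 0.0
```

>>> move_arm --pt "-0.2 -0.8 0" --pt "-0.4 -1.7 0" --pt "-0.5 -2.6 0" --pt "-0.6 -3.5 0" --pt "-0.7 -4.4 0" --pt "-0.8 -5.3 0" --pt "-0.9 -6.2 0" --pt "-1 -6.8 0" --twist '[0, 0, 0, 0, 0, 0, 0, 0]' --claw '[255, 255, 255, 255, 255, 255, 255, 255]'

```text
time_s: 17.4
tool_pos: [0.4316, 0.0363, 0.1352]
eef_rot: [-3.138, -0.114, 0.002]
contact_force: [0.1, 0.1, 0.3]
opening: 0.0116
grip_force: 0.0
```

```bash
python3 -c "
from h import *
cv2.imwrite('pics/mid.png',get_image('top')[...,::-1])
go(.415,.258,.12,4.5)"
```

```text
t 17.45 pos [0.4298 0.0411 0.1344] psi -175.4 q7 -0.9 tilt [-0.006  0.006 -1.   ] | dp [ 0.05 -4.35  0.31] twist 0.1 open 0.0074 F 0.0
```

View pics/mid.png

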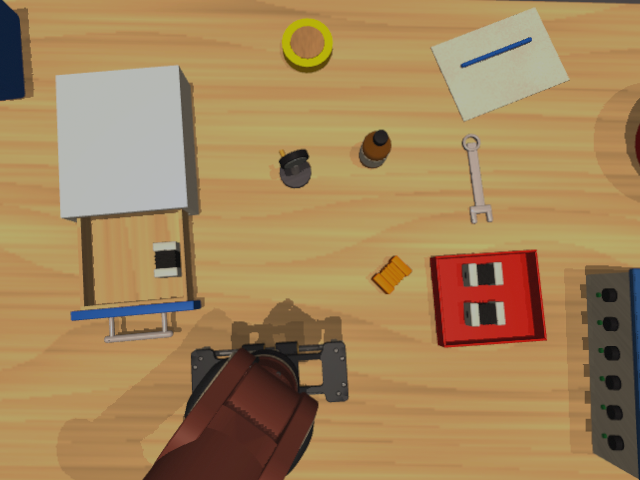

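The picture shows the soft mount flat in the drawer at (167,260), and the two hard ones in the tray at (483,274) and (485,314). Everything else is undisturbed. Next is the handle at (139,337).

>>> move_arm --pt "0 -0.9 0" --pt "0.05 -1.8 0" --pt "0.05 -2.7 0" --pt "0.05 -3.6 0" --pt "0.05 -4.35 0.3" --pt "0.05 -4.35 0.9" --pt "0.05 -4.35 1.4" --pt "0.05 -4.35 1.6" --twist '[0, 0, 0, 0, 0, 0, 0, 0]' --claw '[255, 255, 255, 255, 255, 255, 255, 255]'

```text
time_s: 18.25
tool_pos: [0.4188, 0.2497, 0.0536]
eef_rot: [3.138, 0.11, -0.005]
contact_force: [-0.3, 0.9, 1.2]
opening: 0.0008
grip_force: 0.0
```

```bash
python3 -c "
from h import *
go(.615,.277,.050,5)"
```

```text
t 18.25 pos [0.4188 0.2497 0.0536] psi -176.0 q7 -1.22 tilt [-0.003 -0.002 -1.   ] | dp [ 3.95 -0.27  0.06] twist -1.0 open 0.0008 F 0.0
```

>>> move_arm --pt "0.2 -0.15 0.05" --pt "0.4 -0.2 0.05" --pt "0.65 -0.22 0.05" --pt "0.9 -0.23 0.05" --pt "1.2 -0.24 0.05" --pt "1.5 -0.25 0.05" --pt "1.8 -0.25 0.05" --pt "2.1 -0.25 0.05" --twist '[-1, -1, -1, -1, -1, -1, -1, -1]' --claw '[255, 255, 255, 255, 255, 255, 255, 255]'

```text
time_s: 19.05
tool_pos: [0.524, 0.2701, 0.0536]
eef_rot: [-3.138, -0.136, 0.003]
contact_force: [-1.9, 1.5, -0.3]
opening: 0.0007
grip_force: 0.8
```

```bash
python3 -c "
from h import *
go(.615,.277,.050,5)"
```

```text
t 19.05 pos [0.524  0.2701 0.0536] psi -175.0 q7 -1.28 tilt [-0.002  0.001 -1.   ] | dp [1.83 0.02 0.07] twist -0.0 open 0.0007 F 0.7791800983250141
```

>>> move_arm --pt "0.3 0 0" --pt "0.6 0 0" --pt "0.85 0 0" --pt "1.1 0 0" --pt "1.3 0 0" --pt "1.45 0 0" --pt "1.6 0 0" --pt "1.7 0 0" --twist '[0, 0, 0, 0, 0, 0, 0, 0]' --claw '[255, 255, 255, 255, 255, 255, 255, 255]'

```text
time_s: 19.85
tool_pos: [0.5898, 0.2755, 0.0524]
eef_rot: [-3.136, -0.138, 0.077]
contact_force: [-41.7, -4.7, 31.8]
opening: 0.0003
grip_force: 21.6
```

```bash
python3 -c "
from h import *
go(.615,.277,.050,5)"
```

```text
t 19.85 pos [0.5898 0.2755 0.0524] psi -175.0 q7 -1.34 tilt [-0.049 -0.001 -0.999] | dp [0.51 0.01 0.02] twist 0.0 open 0.0003 F 21.63655176758766
```

Force has built up, so the drawer is at its stop or something is blocked. I'll back off and look.

>>> move_arm --pt "-0.3 0 0" --pt "-0.8 0 0" --pt "-1.2 0 0" --pt "-1.2 0 -0.5" --pt "-1.2 0 -1.2" --pt "-1.6 0.8 -2" --pt "-2 1.7 -2" --pt "-2.3 2.5 -2" --twist '[0, 0, 0, 0, 0, 0, 0, 0]' --claw '[255, 255, 255, 255, 255, 255, 255, 255]'

```text
time_s: 20.65
tool_pos: [0.506, 0.1411, 0.1554]
eef_rot: [-3.138, -0.138, -0.009]
contact_force: [1.2, -1.4, 0.1]
opening: 0.0006
grip_force: 0.0
```

```bash
python3 -c "
from h import *
cv2.imwrite('pics/end.png',get_image('top')[0:400,:500,::-1])
go(.45,.16,.14,5)"
```

```text
t 20.7 pos [0.5026 0.1299 0.1559] psi -175.9 q7 -1.15 tilt [ 0.002 -0.006 -1.   ] | dp [-1.01 -0.68  0.31] twist -0.9 open 0.0006 F 0.0
```

View pics/end.png

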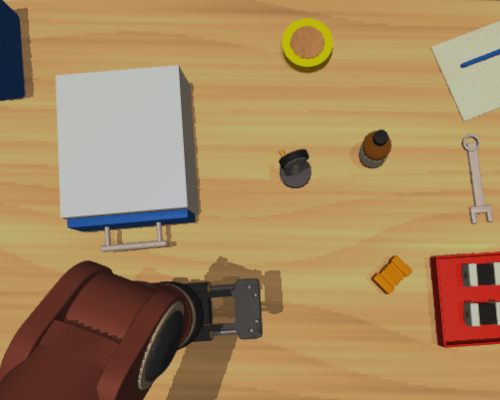

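The top view shows the drawer panel against the unit with its handle at (135,245). I'll check the gap in the scene view.

```bash
python3 -c "
from h import *
cv2.imwrite('pics/sc.png',cv2.resize(get_image('scene')[300:480,180:460,::-1],None,fx=2.8,fy=2.8,interpolation=2))
print(world('top',[(105,246),(166,242)],.044))"
```

```text
[[0.60075132 0.32556569 0.044     ]
 [0.60899104 0.22589097 0.044     ]]
```

View pics/sc.png

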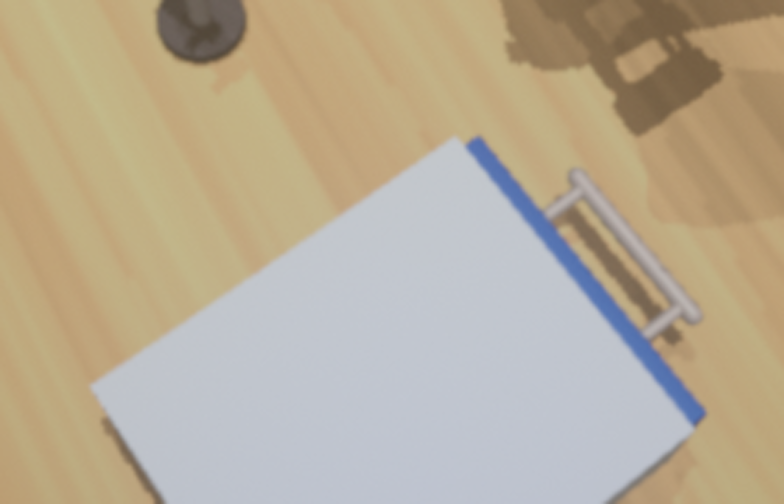

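The panel sits flush against the unit, with crop edge (468,140) to (700,415). The arm is clear, so I'm handing in.

```bash
python3 -c "
from h import *
print(sign_off())"
```

```text
the job is handed in; nothing more can be done
None
```

The job is handed in: one mount tested soft and is in the drawer, the other two tested hardened and are in the red tray, and the drawer is pushed shut; no verdict came back, but the last camera views showed the panel flush with the unit.

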